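# Hang the basket-base drilling template and set the stop

## Robot

A 6-joint arm with a two-finger parallel gripper is mounted at the origin on the work surface. World frame = base frame: x ahead of the robot, y to its left, z up, the work surface at z = 0. Lengths are in mm, angles in degrees, forces in N, time in s.
With the tool pointing down it reaches from about 350 to 850 mm from the base axis. Payload 8.1 kg.
Tool frame: the origin (TCP) lies midway between the tips of the shut fingers; the grasp point (between the pads) lies 19 mm behind it; z points along the fingers, y is the direction in which the jaws open and shut (so a half turn about z gives the same grasp; the last joint's range is limited). The gripper opens to 93 mm and grips with 3 to 60 N. Pads are 15 mm wide; open, the fingers measure 128 mm over their backs; the gripper's body (75 mm by 188 mm) begins 65 mm behind the grasp point.
Start: joints at [65.466, 7.471, 85.268, -0, 87.261, -4.893], TCP at [201.654, 565.103, 218.635] pointing down, gripper open.
Joint ranges: [-169.43, 169.43], [-51.17, 129.36], [1.28, 143.12], [-76.62, 256.62], [0, 156.53], [-152.29, 152.29]. Speed limits (degrees/s): [136.94, 136.94, 159.86, 180, 180, 180].

## Interface

Orientations are given as a 3x3 rotation matrix whose columns are the frame's x, y, z axes.
In Python, from cell import ctrl gives the robot as it stands.
- The arm moves only by the tool step_arm, never from a script. Its argument "steps" is one flat list of numbers, 7 for each row, row after row: the finger opening in cm, from 0 to 9.3, then the shift along the tool's x, y, z in cm, then the turn, a rotation vector about the tool's x, y, z in degrees. In form: [jaw, dx, dy, dz, ax, ay, az, jaw, dx, dy, dz, ax, ay, az, ...]. A call has 1 to 5 rows; each row is the pose to reach, as a shift and turn from the pose commanded when the call began, along the tool's axes at that moment; what a row does not reach only later rows make up. A row lasts 1/12 s, in which the tool goes at most 41.7 mm and 7.16 degrees, less where a joint would pass 70% of its speed; a pose out of reach is approached as far as the arm can. A call with a gripper value outside its range is refused whole. The fingers move at their own pace and stop on an object; "force" is the grip in N (left out, the last holds). Time passes only in rows, so rows that repeat a pose let the fingers close. It gives the time, the measured TCP pose, the force and the opening at its end, in the units of the state.
- ctrl.sense(): the state, without advancing time (a new reading comes with each control period).
- ctrl.read_camera(name): name is "scene" or "top"; returns a dict with "pixels" (480x640x3 uint8, blue, green, red), "fx", "fy", "cx", "cy" (pixels), "rvec" (rotation vector, rad) and "tvec" (3), from world to camera coordinates, as OpenCV has them. Camera axes: x right, y down, z forward; pixel columns grow to the right and rows downward; lengths in mm; the calibration is good to about 2 mm. A picture is of the moment at which its call begins. There is no depth.
- ctrl.job_done(): hands the job in, once; it reports no verdict.
The state is a dict: "t": time; "q": joint angles; "joint_vel": joint speeds; "joint_torque": joint torques, N m; "position": TCP position; "orientation": TCP orientation; "wrist_force": force on the tool from outside, world axes, zero at the start; "moment": the same for the moment, N m; "finger_gap": finger opening in mm.
Only numpy, scipy, OpenCV 4.12 (cv2) and the standard library are available. Lean on these libraries where they do the work, as an engineer would, in place of code of your own. Each camera call takes 0.05 s, during which the arm holds its last target. There are 200 camera calls.

## Task

Draw the blue drilling template out of its pigeonhole, where only its yellow end grip is in reach, and lay it flat on the middle of the cork mat; let go, take it afresh (only its black middle grip is clear of the jig) and lower it (never drop it) over both pins of the jig, yellow grip in the green pocket, until it sits fully home on both shoulders, and let go. Then nudge the stiff orange stop along its rail until its white line is level with the red marker, without pushing it past. Leave the jar of rods, the varnish bottle and the thread spool where they stand.

Things in the scene. Friction and masses are not known exactly. Their poses are not given: they have to be found in the camera images.
- plate_center (a point): Drilling template: loose blue plate, 8 mm thick, 0.22 kg; main part 100 mm wide, x = -80 to +90 mm, then a tongue 26 mm wide to x = -125 mm. The point is at mid-thickness midway between its two 12.5 mm through holes at x = -65 and +65 mm; x points away from the tongue, y across, z up on the side of the grips. Two rectangular windows and brass bushes do not matter
- end_grip (a point): Centre of the template's yellow end grip, an upright block 20 x 20 mm on the tongue, 50 mm tall above the plate's top, 108 mm in -x from plate_center; axes as the template's
- mid_grip (a point): Centre of the template's black middle grip, an upright block 44 mm (x) by 20 mm (y), 40 mm tall above the plate's top, directly over plate_center; axes as the template's
- hole_a (a point): Centre of the template's hole on the tongue side, at the plate's underside; axes as the template's
- hole_b (a point): Centre of the template's other hole, at the plate's underside; 130 mm from hole_a
- pigeonhole: Fixed plywood pigeonhole, clear roof. Origin on the table, x points into it. Mouth at x = 15 mm, roof to 162 mm, back wall inside at 152 mm; 134 mm wide inside, roof 60 to 68 mm high, no floor. The template starts inside, plate_center near x = 50 mm, yellow grip out in front, black grip under the roof; it must be slid about 140 mm along -x before it can rise
- mat: Fixed cork mat 270 (x) x 150 (y) mm, 3 mm thick, origin at the centre of its underside
- jig: Fixed jig, origin at table level midway between its pins (on its x axis). Base 18 mm high, x -160 to 160, y -60 to 140 mm. At -x a green pocket 85 mm high: cheeks x -142 to -86 mm, 40 mm apart inside, end wall inside at x = -130: no room for fingers round the yellow grip. Template home: axes as the jig's, underside 30 mm above the table. Stop's rail at y = 100 mm
- pin_a (a point): Centre of the steel shoulder (28 mm across, 30 mm above the table) at the foot of the pin on the pocket side, which takes hole_a; the pin is 10 mm thick, 28 mm tall above the shoulder, the top 9 mm tapering; axes as the jig's
- pin_b (a point): The same for the pin that takes hole_b
- stop_post (a point): Centre of the upright orange post of the stop: 16 mm (x) x 22 mm (y), 32 mm tall, its top 68 mm above the table, with a white line across its middle, on a black carriage 30 x 28 mm whose top is 36 mm above the table. It slides only along the jig's x axis; axes as the jig's. Stiff: takes about 7 N to move and stays where it is left
- stop (a joint): Travel of the stop along the rail in m, 0 at the pocket end, growing in the jig's +x, to 0.15
- marker: Fixed red marker tab beside the rail, 3 mm (x) x 16 mm (y) x 20 mm tall, origin at the centre of its foot on the jig base; axes as the jig's. The stop is set when the stop's post has the same jig x as this; the stop starts on its -x side
- jar_center (a point): Half-way up a glass jar, 82 mm across, 110 mm tall, with thin rods standing in it up to 250 mm above the table; loose, to be left alone
- varnish_center (a point): Half-way up an amber bottle 56 mm across, 130 mm tall; loose, to be left alone
- spool_center (a point): Half-way up a white thread spool 64 mm across, 98 mm tall; loose, to be left alone
There are look-alikes about, which are no part of the job. Of the things that look like the part that bears spool_center, the middle-sized one is meant.

How it is judged (in metres and radians):
On the way, in this order (a step that is already met when the one before it is completed fails the run):
1. the template lies flat on the cork mat, its centre within 70 mm (along) and 60 mm (across) of the mat's centre, let go (x of plate_center in the frame of mat between -0.07 and 0.07 m and y of plate_center in the frame of mat between -0.06 and 0.06 m and height (world z) of plate_center below 0.011 m and angle between plate_center's own z axis and vertical below 0.05 rad and linear speed of template below 0.03 m/s and contact force between the fingers and template below 0.05 N), for 0.2 s.
2. the template sits fully home on both pins of the jig, let go (horizontal distance between hole_a and pin_a below 0.004 m and z of hole_a in the frame of pin_a between -0.003 and 0.003 m and horizontal distance between hole_b and pin_b below 0.004 m and z of hole_b in the frame of pin_b between -0.003 and 0.003 m and angle between plate_center's own z axis and vertical below 0.04 rad and linear speed of template below 0.03 m/s and contact force between the fingers and template below 0.05 N), for 0.2 s.
3. the stop is level with the red marker within 4 mm (x of stop_post in the frame of marker between -0.004 and 0.004 m and velocity of joint stop between -0.005 and 0.005 m/s), for 0.1 s.
At the end, for the whole second after the job is handed in: The template hangs on both pins, each hole within 4 mm of its own pin's axis and its underside within 3 mm of the shoulders, level, at rest and let go; the stop's centre is within 4 mm of the marker along the rail and still; jar, bottle and spool stand upright within 25 mm of their first places (all of step 2 and all of step 3 and distance of each of jar_center, varnish_center, spool_center from where it was at the start of the episode below 0.025 m and angle between each of jar_center, varnish_center, spool_center's own z axis and vertical below 0.3 rad); the robot touches nothing.
It fails at once if the stop is pushed more than 5 mm past the red marker (x of stop_post in the frame of marker above 0.005 m).
It fails at once if the template is dropped (moves faster than 0.6 m/s with no finger on it, a fall of about 2 cm) (linear speed of template above 0.6 m/s and contact force between the fingers and template below 0.05 N).
It fails at once if a bystander (jar, varnish bottle or spool) is shifted more than 25 mm or tipped (distance of any of jar_center, varnish_center, spool_center from where it was at the start of the episode above 0.025 m or angle between any of jar_center, varnish_center, spool_center's own z axis and vertical above 0.3 rad).
It also fails if it takes over 72 s, if anything falls off the work surface, if the arm or the gripper's body presses on something with over 40 N, if the wrist force passes 120 N, or if a joint passes its speed limit or range.

## Working session

There is one attempt and no reset: what is moved stays moved. The work goes in short steps, Python scripts to look and compute and a tool call to move; the robot and the scene stay as the last step left them, time stands still between calls to the robot, and variables do not carry over. Pictures are saved under pics/ and viewed, about 8 in all and at most 12, crops included, and the job is handed in when it is done.

Besides the shell and the picture viewer there is one more tool, called after "Request:" as name(argument=value, ...), one argument or row to a line, values as JSON. step_arm: Moves the arm, as the interface text tells. Its arguments: {"type":"object","properties":{"steps":{"type":"array","items":{"type":"number"}},"force":{"type":"number"}},"required":["steps"]}

```bash
mkdir -p pics; python3 - <<'E'
from cell import ctrl
import cv2,pickle
s=ctrl.sense(); print(s)
for n in("scene","top"):
    c=ctrl.read_camera(n); pickle.dump(c,open(n+'.pkl','wb')); cv2.imwrite(f'pics/{n}0.png',c['pixels']); print(n,c['fx'],c['cx'],c['cy'],c['rvec'],c['tvec'])
E
```

```text
{'t': 0.0, 'q': array([ 6.54657267e+01,  7.51510006e+00,  8.53277645e+01,  1.56513585e-03,
        8.72623130e+01, -4.89141859e+00]), 'joint_vel': array([ 0.01821568, -0.02884606,  0.04869414, -0.06518663, -0.08533205,
       -0.07442015]), 'joint_torque': array([ 3.76711405e-04, -5.59821582e+01, -4.91773903e+01,  7.69880810e-02,
        3.48756323e-02, -1.68353745e-04]), 'position': array([201.41164125, 564.58557291, 217.60206104]), 'orientation': array([[-9.41805767e-01,  3.36156627e-01, -7.87070714e-04],
       [ 3.36157498e-01,  9.41804324e-01, -1.65862408e-03],
       [ 1.83709127e-04, -1.82668144e-03, -9.99998315e-01]]), 'wrist_force': array([ 0.23625677, -0.52329438, -0.28197521]), 'moment': array([ 0.03503835,  0.03454287, -0.05129108]), 'finger_gap': 92.79619291311664}
scene 600.5325709932749 306.40771753377715 231.23579067293286 [ 2.19475732  1.00166975 -0.3974524 ] [-329.35405518 -209.26468567 1803.66585221]
top 531.3726881749534 309.51267007723374 226.93049961051034 [ 2.16907493 -2.17881607  0.11743996] [   7.9158176   510.3758563  1299.74112085]
```

View pics/top0.png

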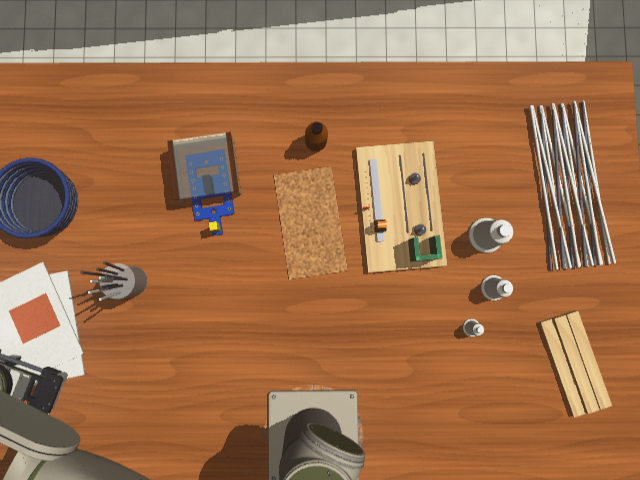

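View pics/scene0.png

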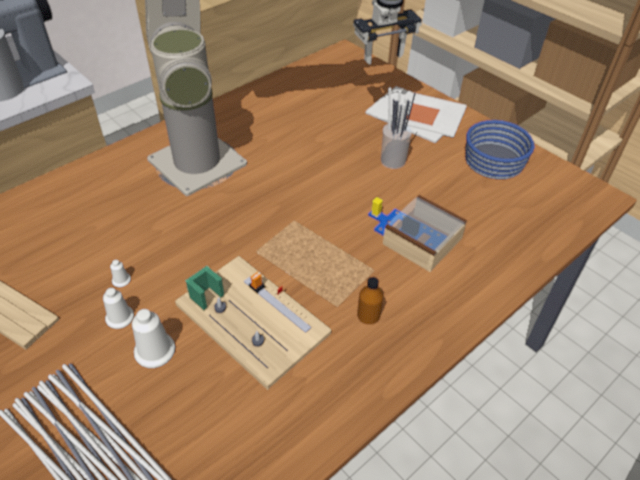

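Top view: the template's yellow grip is at (213,227), the pigeonhole about (205,165), the mat about (310,222) and the jig about (400,205). The jar is at (120,282) and the varnish at (316,135). Three spools stand at (489,235), (496,288) and (473,328). The middle-sized one, at (496,288), is the one meant, and none of them gets touched. Next I enlarge the parts I need.

```bash
python3 - <<'E'
import cv2,pickle,numpy as np
p=pickle.load(open('top.pkl','rb'))['pixels']
f=lambda x,y:cv2.resize(p[y:y+150,x:x+100],None,fx=4,fy=4,interpolation=cv2.INTER_CUBIC)
cv2.imwrite('pics/c1.png',np.hstack([f(155,115),f(352,135)]))
E
cat > h.py <<'E'
import numpy as np,cv2,pickle
def ray(c,u,v):
    R=cv2.Rodrigues(np.array(c['rvec'],float))[0];t=np.array(c['tvec'],float)
    d=R.T@np.array([(u-c['cx'])/c['fx'],(v-c['cy'])/c['fy'],1.]);return -R.T@t,d
def at(c,u,v,z):
    o,d=ray(c,u,v);return o+d*(z-o[2])/d[2]
def proj(c,P):
    R=cv2.Rodrigues(np.array(c['rvec'],float))[0];q=R@np.array(P,float)+np.array(c['tvec'],float)
    return np.array([c['fx']*q[0]/q[2]+c['cx'],c['fy']*q[1]/q[2]+c['cy']])
E
```

```text
(no output)
```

View pics/c1.png

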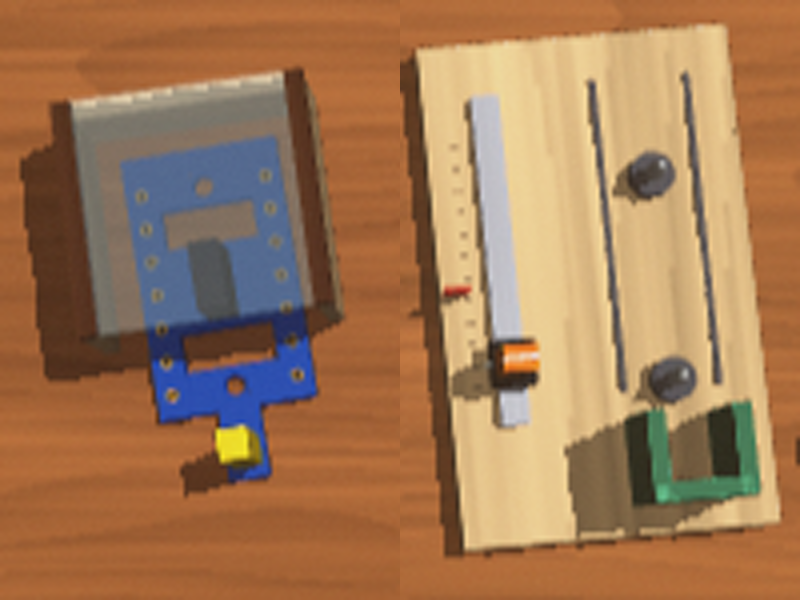

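Left crop: the template's main-part corners are (121,161), (276,136), (316,393) and (159,423), with holes at (204,186) and (235,386) and the yellow top about (234,446). Right crop: the jig corners are (414,48), (725,26), (779,522) and (464,550), the pins about (654,174) and (672,380), the orange post top about (521,358) and the red marker about (457,291).

```bash
cat >> h.py <<'E'
def fit(loc,W):
    "rigid 2D: returns center(xy of loc 0), yaw deg, rms"
    L=np.array(loc,float);W=np.array(W,float)[:,:2]
    l=(L-L.mean(0))@[1,1j];w=(W-W.mean(0))@[1,1j];a=np.angle((w*l.conj()).sum())
    c=W.mean(0)@[1,1j]-np.exp(1j*a)*(L.mean(0)@[1,1j])
    r=w-np.exp(1j*a)*l
    return np.array([c.real,c.imag]),np.degrees(a),np.abs(r).round(1)
E
python3 - <<'E'
from h import *
c=pickle.load(open('top.pkl','rb'))
print('cam',ray(c,0,0)[0])
A=lambda u,v,z:at(c,u/4+155-.4,v/4+115-.4,z)
B=lambda u,v,z:at(c,(u-400)/4+352-.4,v/4+135-.4,z)
pl=[A(121,161,8),A(276,136,8),A(316,393,8),A(159,423,8),A(204,186,8),A(235,386,8)]
print('plate',fit([(90,50),(90,-50),(-80,-50),(-80,50),(65,0),(-65,0)],pl), 'yel',A(234,446,58))
j=[B(414,48,18),B(725,26,18),B(779,522,18),B(464,550,18)]
print('jig',fit([(160,140),(160,-60),(-160,-60),(-160,140)],j))
print('pins',B(654,174,30),B(672,380,30),'tops',B(651,167,58),B(672,373,58),'post',B(521,358,68),'marker top',B(457,291,38))
m=[at(c,u,v,3) for u,v in((274,176),(330,167),(347,269),(290,278))]
print('mat',fit([(135,75),(135,-75),(-135,-75),(-135,75)],m))
pg=[A(68,103,68),A(300,70,68),A(340,318,68)]
print('pig',pg)
for n,u,v,z in(('jar',133,285,0),('var',316,128,130),('spool',490,290,0)):print(n,at(c,u,v,z))
E
```

```text
cam [ 378.27177683   16.58841007 1344.06415159]
plate (array([618.03141973, 259.54013889]), np.float64(9.41105145631503), array([0.2, 0.4, 1.5, 1. , 0.1, 0.5])) yel [510.13317086 240.11822022  58.        ]
jig (array([ 567.74892319, -263.88099617]), np.float64(4.576045028912478), array([0.4, 1.9, 1.4, 1.5]))
pins [ 632.16963689 -260.22884035   30.        ] [ 502.15856405 -268.23014458   30.        ] tops [ 631.13183152 -252.59060748   58.        ] [ 503.80061706 -262.27074943   58.        ] post [ 512.30782095 -168.92619608   68.        ] marker top [ 557.41337291 -134.31134986   38.        ]
mat (array([525.20885829,   3.61691512]), np.float64(8.856030431390371), array([4.1, 3.6, 3.8, 4.1]))
pig [array([720.58356435, 342.63871569,  68.        ]), array([740.87962443, 200.99805521,  68.        ]), array([586.886776  , 175.20940954,  68.        ])]
jar [368.39487338 448.85978167   0.        ]
var [732.54487471  -9.81802607 130.        ]
spool [ 351.43964065 -448.45038784    0.        ]
```

Request:
step_arm(
  steps=[6, 0, 0, -4.1, 0, 0, 0, 6, 0, 0, -8, 0, 0, 0, 6, -3.5, -1.8, -8.2, 0, 0, 6, 6, -7, -3.6, -8.2, 0, 0, 12, 6, -10.6, -5.4, -8.2, 0, 0, 18],
)

```text
t: 0.52
position: [283.7, 478.2, 301.4]
orientation: [[-0.79, 0.613, 0.001], [0.613, 0.79, 0.001], [0.0, 0.001, -1.0]]
wrist_force: [1.2, -0.8, -0.7]
finger_gap: 64.4
```

```bash
cat >> h.py <<'E'
def delta(P,yaw,s=None):
    "tool-frame shift cm and rotvec deg to reach TCP P with jaw axis at yaw, pointing down"
    from cell import ctrl
    s=s or ctrl.sense();R=np.array(s['orientation']);a=np.radians(yaw)
    y=np.array([np.cos(a),np.sin(a),0]);z=np.array([0,0,-1.]);D=np.c_[np.cross(y,z),y,z]
    d=R.T@(np.array(P,float)-s['position'])/10;r=np.degrees(cv2.Rodrigues(R.T@D)[0].ravel())
    print('t',round(s['t'],2),'pos',np.round(s['position'],1),'F',np.round(s['wrist_force'],1),'gap',round(s['finger_gap'],1),'| shift',d.round(2),'rot',r.round(1))
E
python3 -c "
from h import *
delta((511,241.5,170),9.4)"
```

```text
t 0.52 pos [283.7 478.2 301.4] F [ 1.2 -0.8 -0.7] gap 64.4 | shift [-32.47  -4.78  13.13] rot [ 0.1 -0.  42.8]
```

Request:
step_arm(
  steps=[6, -4, -0.6, 0, 0, 0, 6, 6, -8, -1.2, 0, 0, 0, 12, 6, -12, -1.8, 0, 0, 0, 18, 6, -16, -2.4, 0, 0, 0, 24, 6, -20, -3, 0, 0, 0, 30],
)

```text
t: 0.93
position: [424.2, 331.0, 300.3]
orientation: [[-0.376, 0.927, -0.0], [0.927, 0.376, -0.0], [-0.0, -0.0, -1.0]]
wrist_force: [0.4, 0.9, -0.1]
finger_gap: 59.8
```

```bash
python3 -c "
from h import *
delta((511,241.5,110),9.4)"
```

```text
t 0.93 pos [424.2 331.  300.3] F [ 0.4  0.9 -0.1] gap 59.8 | shift [-11.55   4.69  19.03] rot [-0.   0.  12.7]
```

Request:
step_arm(
  steps=[6, -3.6, 1.5, 0.5, 0, 0, 5, 6, -7, 2.9, 2, 0, 0, 10, 6, -9.5, 3.9, 5, 0, 0, 12.7, 6, -11, 4.5, 8.5, 0, 0, 12.7, 6, -11.5, 4.7, 12, 0, 0, 12.7],
)

```text
t: 1.35
position: [512.6, 241.8, 179.5]
orientation: [[-0.165, 0.986, 0.002], [0.986, 0.165, -0.0], [-0.0, 0.001, -1.0]]
wrist_force: [-0.0, 0.8, -0.4]
finger_gap: 60.0
```

Request:
step_arm(
  steps=[6, 0, 0, 3, 0, 0, 0, 6, 0, 0, 5.5, 0, 0, 0, 6, 0, 0, 7, 0, 0, 0, 6, 0, 0, 7, 0, 0, 0],
)

```text
t: 1.68
position: [507.3, 242.8, 105.4]
orientation: [[-0.167, 0.986, -0.008], [0.986, 0.167, -0.003], [-0.002, -0.008, -1.0]]
wrist_force: [0.1, -0.8, -0.0]
finger_gap: 60.4
```

```bash
python3 -c "
from h import *
from cell import ctrl
c=ctrl.read_camera('top');p=c['pixels'][160:280,140:300]
d=ctrl.read_camera('scene')['pixels'][150:290,330:490]
cv2.imwrite('pics/a1.png',np.hstack([cv2.resize(p,(400,300),interpolation=2),cv2.resize(d,(400,300),interpolation=2)]))
delta((511,241.5,17),9.4)"
```

```text
t 1.78 pos [510.  244.  110.2] F [0.1 0.2 0.5] gap 60.1 | shift [-0.26  0.07  9.32] rot [-0.1  0.   0.3]
```

View pics/a1.png

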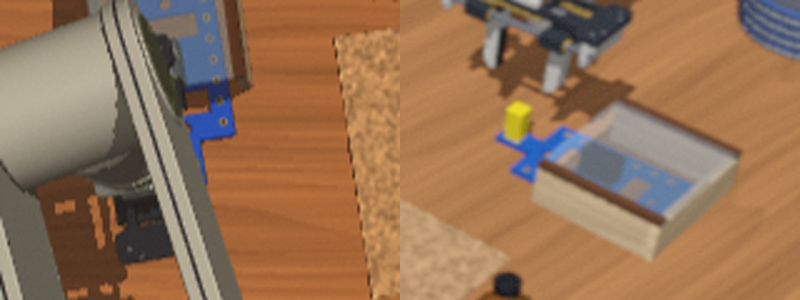

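Top view: the arm hides the grip. Scene crop: the fingers straddle the line above the yellow grip at (518,122), parted along the template's length. I lower and grip.

Request:
step_arm(
  steps=[6, -0.2, 0, 3.5, 0, 0, 0, 6, -0.2, 0, 6.5, 0, 0, 0, 6, -0.2, 0, 8.5, 0, 0, 0, 6, -0.2, 0, 9.2, 0, 0, 0, 6, -0.2, 0, 9.2, 0, 0, 0],
)

```text
t: 2.2
position: [510.4, 242.2, 18.2]
orientation: [[-0.168, 0.986, -0.001], [0.986, 0.168, -0.001], [-0.0, -0.001, -1.0]]
wrist_force: [-0.6, -0.1, -0.7]
finger_gap: 60.3
```

Request:
step_arm(
  steps=[1.5, 0, 0, 0, 0, 0, 0, 1.5, 0, 0, 0, 0, 0, 0, 1.5, 0, 0, 0, 0, 0, 0, 1.5, 0, 0, 0, 0, 0, 0, 1.5, 0, 0, 0, 0, 0, 0],
  force=55,
)

```text
t: 2.62
position: [511.7, 242.6, 19.8]
orientation: [[-0.168, 0.986, 0.002], [0.986, 0.168, 0.001], [0.0, 0.002, -1.0]]
wrist_force: [-0.5, 0.6, -0.4]
finger_gap: 30.8
```

```bash
python3 -c "
from h import *
from cell import ctrl
a=np.radians(9.4);s=ctrl.sense();p=s['position']
delta(p-155*np.array([np.cos(a),np.sin(a),0]),9.4)
t=np.array([525.,3.6])-108*np.array([np.cos(a),np.sin(a)]);print(t)"
```

```text
t 2.62 pos [511.7 242.6  19.8] F [-0.5  0.6 -0.4] gap 30.8 | shift [  0.07 -15.5   -0.03] rot [ 0.1 -0.   0.3]
[418.45020655 -14.03920392]
```

Request:
step_arm(
  steps=[1.5, 0, 0, 0, 0, 0, 0, 1.5, 0, 0, 0, 0, 0, 0, 1.5, 0, 0, 0, 0, 0, 0, 1.5, 0, -0.5, 0, 0, 0, 0, 1.5, 0, -1.5, 0, 0, 0, 0],
)

```text
t: 3.03
position: [497.1, 239.8, 19.0]
orientation: [[-0.167, 0.986, 0.002], [0.986, 0.167, 0.0], [0.0, 0.002, -1.0]]
wrist_force: [2.3, -0.1, -1.4]
finger_gap: 19.7
```

Request:
step_arm(
  steps=[1.5, 0, -1.5, 0, 0, 0, 0, 1.5, 0, -3, 0, 0, 0, 0, 1.5, 0, -4.5, 0, 0, 0, 0, 1.5, 0, -6, 0, 0, 0, 0, 1.5, 0, -7.5, 0, 0, 0, 0],
)

```text
t: 3.45
position: [422.0, 227.2, 19.0]
orientation: [[-0.168, 0.986, 0.001], [0.986, 0.168, 0.0], [0.0, 0.002, -1.0]]
wrist_force: [1.3, -0.4, 0.2]
finger_gap: 19.6
```

Request:
step_arm(
  steps=[1.5, 0, -1.5, 0, 0, 0, 0, 1.5, 0, -3, 0, 0, 0, 0, 1.5, 0, -4.5, 0, 0, 0, 0, 1.5, 0, -6, 0, 0, 0, 0, 1.5, 0, -6.5, 0, 0, 0, 0],
)

```text
t: 3.87
position: [357.4, 216.3, 19.0]
orientation: [[-0.168, 0.986, 0.001], [0.986, 0.168, 0.001], [0.0, 0.001, -1.0]]
wrist_force: [3.6, 0.9, -0.1]
finger_gap: 19.8
```

```bash
python3 -c "
from h import *
from cell import ctrl
c=ctrl.read_camera('top');p=c['pixels'][130:310,140:380]
d=ctrl.read_camera('scene')['pixels'][150:330,300:540]
cv2.imwrite('pics/a2.png',np.hstack([cv2.resize(p,(400,300),interpolation=2),cv2.resize(d,(400,300),interpolation=2)]))
delta((418,-14,55),9.4)"
```

```text
t 3.97 pos [357.  216.2  19. ] F [-7.3 -1.7 11.1] gap 19.7 | shift [-23.72   2.14  -3.61] rot [-0.  -0.   0.3]
```

View pics/a2.png

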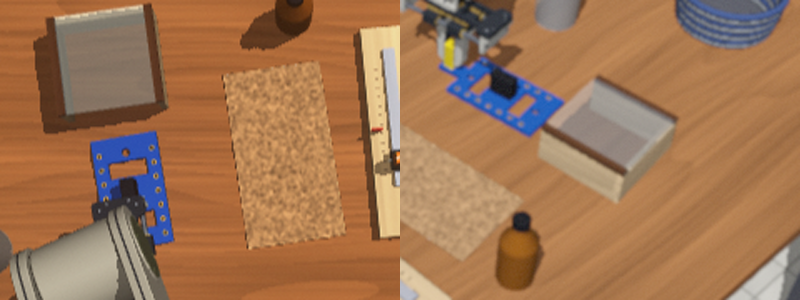

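The template is fully out, straight and gripped, with its far edge clear of the mouth. I lift it and carry it to the mat.

Request:
step_arm(
  steps=[1.5, 0, 0, -0.5, 0, 0, 0, 1.5, 0, 0, -1.2, 0, 0, 0, 1.5, 0, 0, -2.2, 0, 0, 0, 1.5, 0, 0, -3.2, 0, 0, 0, 1.5, 0, 0, -4, 0, 0, 0],
  force=60,
)

```text
t: 4.38
position: [358.6, 216.4, 60.1]
orientation: [[-0.168, 0.986, 0.001], [0.986, 0.168, 0.0], [0.0, 0.001, -1.0]]
wrist_force: [-0.3, -0.1, -2.0]
finger_gap: 19.8
```

Request:
step_arm(
  steps=[1.5, -1, 0, 0, 0, 0, 0, 1.5, -2.5, 0.2, 0, 0, 0, 0, 1.5, -5, 0.4, 0, 0, 0, 0, 1.5, -7.5, 0.6, 0, 0, 0, 0, 1.5, -10, 0.9, 0, 0, 0, 0],
)

```text
t: 4.8
position: [383.7, 117.6, 58.6]
orientation: [[-0.169, 0.986, -0.0], [0.986, 0.169, -0.0], [-0.0, -0.0, -1.0]]
wrist_force: [-0.4, 0.8, -2.4]
finger_gap: 19.8
```

Request:
step_arm(
  steps=[1.5, -2.5, 0.2, 0, 0, 0, 0, 1.5, -5, 0.5, 0, 0, 0, 0, 1.5, -7.5, 0.7, 0, 0, 0, 0, 1.5, -10, 0.9, 0, 0, 0, 0, 1.5, -11.5, 1, 0, 0, 0, 0],
)

```text
t: 5.22
position: [413.2, 4.6, 58.8]
orientation: [[-0.167, 0.986, 0.0], [0.986, 0.167, -0.001], [-0.001, 0.0, -1.0]]
wrist_force: [0.4, -0.6, -2.4]
finger_gap: 19.9
```

```bash
python3 -c "
from h import *
from cell import ctrl
c=ctrl.read_camera('top');p=c['pixels'][130:310,220:460]
d=ctrl.read_camera('scene')['pixels'][170:350,220:460]
cv2.imwrite('pics/a3.png',np.hstack([cv2.resize(p,(400,300),interpolation=2),cv2.resize(d,(400,300),interpolation=2)]))
delta((418,-14,22),9.4)"
```

```text
t 5.32 pos [413.3   4.8  58.8] F [-0.3  1.4 -2. ] gap 19.6 | shift [-1.93  0.15  3.68] rot [0.  0.1 0.1]
```

View pics/a3.png

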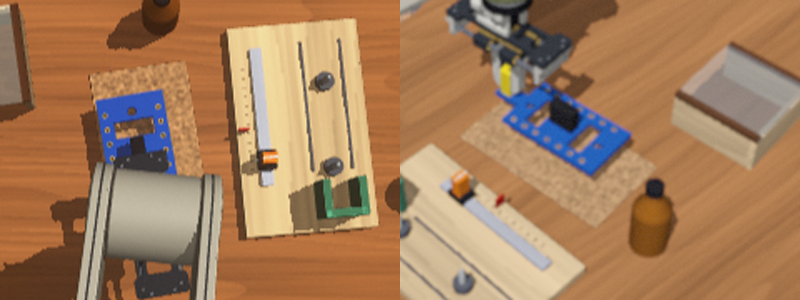

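It hangs level, not tilted. I lower it onto the mat.

Request:
step_arm(
  steps=[1.5, -1, 0.1, 0.5, 0, 0, 0, 1.5, -1.9, 0.1, 1.3, 0, 0, 0, 1.5, -1.9, 0.1, 2.2, 0, 0, 0, 1.5, -1.9, 0.1, 2.9, 0, 0, 0, 1.5, -1.9, 0.1, 3.3, 0, 0, 0],
)

```text
t: 5.73
position: [415.7, -10.6, 23.7]
orientation: [[-0.168, 0.986, -0.003], [0.986, 0.168, 0.001], [0.001, -0.003, -1.0]]
wrist_force: [0.3, 0.5, -2.7]
finger_gap: 19.9
```

Request:
step_arm(
  steps=[1.5, 0, 0, 0.2, 0, 0, 0, 1.5, 0, 0, 0.4, 0, 0, 0, 1.5, 0, 0, 0.4, 0, 0, 0],
)

```text
t: 5.98
position: [417.2, -10.6, 22.1]
orientation: [[-0.169, 0.986, -0.0], [0.986, 0.169, 0.0], [0.0, -0.0, -1.0]]
wrist_force: [-0.5, -0.3, -1.4]
finger_gap: 19.5
```

Request:
step_arm(
  steps=[1.5, 0, 0, 0.05, 0, 0, 0, 3, 0, 0, 0.05, 0, 0, 0, 5, 0, 0, 0.05, 0, 0, 0, 5, 0, 0, 0.05, 0, 0, 0, 5, 0, 0, 0.05, 0, 0, 0],
)

```text
t: 6.4
position: [417.5, -11.0, 21.3]
orientation: [[-0.168, 0.986, 0.001], [0.986, 0.168, -0.0], [-0.0, 0.001, -1.0]]
wrist_force: [0.3, 0.0, -0.6]
finger_gap: 41.8
```

Request:
step_arm(
  steps=[5, 0, 0, 0, 0, 0, 0, 5, 0, 0, 0, 0, 0, 0, 5, 0, 0, -3, 0, 0, 0, 5, 0, 0, -7, 0, 0, 0, 5, 0, 0, -11, 0, 0, 0],
)

```text
t: 6.82
position: [415.6, -10.8, 131.3]
orientation: [[-0.168, 0.986, -0.003], [0.986, 0.168, 0.001], [0.001, -0.003, -1.0]]
wrist_force: [0.8, -0.5, 0.3]
finger_gap: 49.8
```

Request:
step_arm(
  steps=[8, 0, -2, -4, 0, 0, 0, 8, 0, -4, -8, 0, 0, 0, 8, 0, -5, -12, 0, 0, 0, 8, 0, -6, -16, 0, 0, 0, 8, 0, -7, -20, 0, 0, 0],
)

```text
t: 7.23
position: [348.2, -22.6, 328.6]
orientation: [[-0.168, 0.986, 0.001], [0.986, 0.168, -0.0], [-0.0, 0.001, -1.0]]
wrist_force: [1.0, -0.4, 0.0]
finger_gap: 77.9
```

```bash
python3 -c "
from h import *
from cell import ctrl
c=ctrl.read_camera('top');pickle.dump(c,open('t4.pkl','wb'));p=c['pixels'][150:270,260:460]
d=ctrl.read_camera('scene');pickle.dump(d,open('s4.pkl','wb'));d=d['pixels'][170:350,220:460]
cv2.imwrite('pics/a4.png',cv2.resize(p,(800,480),interpolation=2))
delta((418,-14,22),9.4)"
```

```text
t 7.33 pos [350.7 -23.3 334.2] F [-0.1  0.8 -0.6] gap 79.7 | shift [-0.07  6.44 31.3 ] rot [0.6 0.3 0.2]
```

View pics/a4.png

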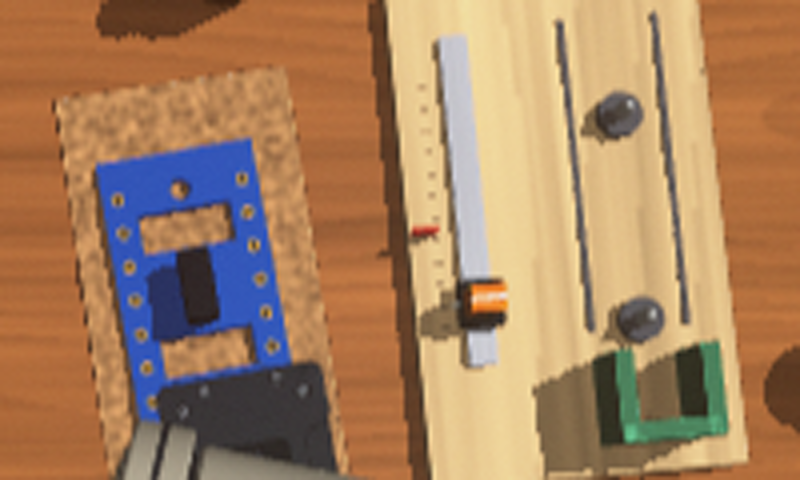

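The template lies flat on the mat, its visible corners at crop (97,164) and (249,140), hole_b at (180,189) and black grip top about (197,286). The pins are at about (618,115) and (640,320). I fit the pins' silhouettes in both cameras.

```bash
cat > pins.py <<'E'
from h import *
from scipy.optimize import minimize
S=8
def cyl(c,x,y,r,z0,z1):
    t=np.linspace(0,2*np.pi,40,endpoint=False)
    P=[proj(c,(x+r*np.cos(a),y+r*np.sin(a),z)) for z in(z0,z1) for a in t]
    return cv2.convexHull(np.array(P,np.float32)).reshape(-1,2)
def sil(c,x,y,o,n):
    m=np.zeros((n*S,n*S),np.uint8)
    for r,z0,z1 in((14,18,30),(5,30,49),(4,49,55),(3,55,58)):
        cv2.fillConvexPoly(m,np.round((cyl(c,x,y,r,z0,z1)-o+.5)*S).astype(np.int32),255)
    return cv2.resize(m,(n,n),interpolation=cv2.INTER_AREA)/255.
def find(c,x,y):
    n=44;o=np.round(proj(c,(x,y,35)))-n//2;k=o.astype(int)
    I=c['pixels'][k[1]:k[1]+n,k[0]:k[0]+n].astype(float)
    sat=(I.max(2)-I.min(2))                       # steel is grey: low saturation
    obs=np.clip((45-sat)/35,0,1)*np.clip((190-I.max(2))/40,0,1)
    f=lambda p:np.abs(obs-sil(c,x+p[0],y+p[1],o,n)).sum()
    g=min(((f((a,b)),a,b) for a in range(-6,7,2) for b in range(-6,7,2)))
    r=minimize(f,g[1:],method='Nelder-Mead',options=dict(initial_simplex=[(g[1],g[2]),(g[1]+1.5,g[2]),(g[1],g[2]+1.5)],xatol=.05))
    return np.array([x,y])+r.x,r.fun,sil(c,x,y,o,n).sum()
if __name__=='__main__':
  for t in('t4','s4'):
    c=pickle.load(open(t+'.pkl','rb'))
    R=[find(c,632,-260),find(c,503,-269)]
    b,a=R[0][0],R[1][0];print(t,R,'mid',(a+b)/2,'len',np.linalg.norm(b-a),'yaw',np.degrees(np.arctan2(*(b-a)[::-1])))
E
python3 pins.py; python3 -c "
from cell import ctrl;print(ctrl.sense()['q'].round(1))"
```

```text
t4 [(array([ 633.06396484, -259.60961914]), np.float64(132.40403361344536), np.float64(111.70196078431373)), (array([ 503.49703979, -270.02557373]), np.float64(216.02156862745096), np.float64(112.54509803921569))] mid [ 568.28050232 -264.81759644] len 129.9849228819494 yaw 4.596154353393886
s4 [(array([ 632.97541618, -258.85011482]), np.float64(92.16941176470588), np.float64(156.4313725490196)), (array([ 502.99258995, -268.9519062 ]), np.float64(147.11878151260507), np.float64(144.71764705882353))] mid [ 567.98400307 -263.90101051] len 130.3747725007298 yaw 4.443886691425667
[-12.2 -34.1 108.6  -0.  104.7 -21.8]
```

```bash
python3 -c "
from h import *
c=pickle.load(open('t4.pkl','rb'))
A=lambda x,y,z:at(c,260+x/4-.4,150+y/4-.4,z)
print(fit([(90,50),(90,-50),(65,0)],[A(97,164,11),A(249,140,11),A(180,189,11)]), A(197,286,51))
delta((523.8,7.1,120),-80.3)"
```

```text
(array([523.74424311,   7.70457628]), np.float64(8.989187868023434), array([1. , 1.4, 0.7])) [522.2027683    7.39349965  51.        ]
t 7.33 pos [350.7 -23.3 334.2] F [-0.1  0.8 -0.6] gap 79.7 | shift [ 0.2  17.33 21.62] rot [ 0.7 -0.3 89.9]
```

Request:
step_arm(
  steps=[8, 0, 3.5, 1, 0.2, 0, 7, 8, 0, 7, 2, 0.4, 0, 14, 8, 0, 10.5, 3, 0.6, 0, 21, 8, 0.1, 14, 4, 0.7, 0, 28, 8, 0.2, 17.3, 5, 0.7, 0, 35],
)

```text
t: 7.75
position: [521.1, 8.9, 275.1]
orientation: [[0.433, 0.901, -0.012], [0.901, -0.433, 0.002], [-0.004, -0.012, -1.0]]
wrist_force: [-0.2, -0.3, 0.6]
finger_gap: 80.0
```

Request:
step_arm(
  steps=[8, 0, 0, 3, 0, 0, 7, 8, 0, 0, 6, 0, 0, 14, 8, 0, 0, 9, 0, 0, 21, 8, 0, 0, 12, 0, 0, 28, 8, 0, 0, 14, 0, 0, 35],
)

```text
t: 8.17
position: [515.9, 8.9, 132.4]
orientation: [[0.872, 0.49, -0.016], [0.49, -0.872, 0.002], [-0.013, -0.01, -1.0]]
wrist_force: [0.1, 1.0, 0.7]
finger_gap: 80.0
```

Request:
step_arm(
  steps=[8, 0, 0, 0.5, 0, 0, 7, 8, 0, 0, 1, 0, 0, 14, 8, 0, 0, 2, 0, 0, 19.5, 8, 0, 0, 2, 0, 0, 20, 8, 0, 0, 2, 0, 0, 20],
)

```text
t: 8.58
position: [516.7, 8.8, 115.6]
orientation: [[0.985, 0.17, -0.014], [0.17, -0.985, 0.002], [-0.013, -0.004, -1.0]]
wrist_force: [-0.7, 0.0, 0.1]
finger_gap: 79.8
```

```bash
python3 -c "
from h import *
delta((523.8,7.1,18),-80.3)"
```

```text
t 8.58 pos [516.7   8.8 115.6] F [-0.7  0.   0.1] gap 79.8 | shift [0.8  0.32 9.75] rot [-0.2  0.8  0.1]
```

Request:
step_arm(
  steps=[6, 0.5, 0.2, 1, -0.2, 0.8, 0.1, 6, 0.8, 0.3, 3, -0.2, 0.8, 0.1, 6, 0.8, 0.3, 5, -0.2, 0.8, 0.1, 6, 0.8, 0.3, 5, -0.2, 0.8, 0.1, 6, 0.8, 0.3, 5, -0.2, 0.8, 0.1],
)

```text
t: 9.0
position: [524.4, 7.2, 66.0]
orientation: [[0.986, 0.168, 0.0], [0.168, -0.986, 0.001], [0.0, -0.001, -1.0]]
wrist_force: [-0.1, -0.7, 0.1]
finger_gap: 60.3
```

```bash
python3 -c "
from h import *
delta((523.8,7.1,18),-80.3)"
```

```text
t 9.0 pos [524.4   7.2  66. ] F [-0.1 -0.7  0.1] gap 60.3 | shift [-0.06  0.    4.8 ] rot [-0. -0. -0.]
```

Aligned. I descend and grip the black block.

Request:
step_arm(
  steps=[6, 0, 0, 2, 0, 0, 0, 6, 0, 0, 3.6, 0, 0, 0, 6, 0, 0, 4.7, 0, 0, 0, 6, 0, 0, 4.7, 0, 0, 0, 4, 0, 0, 4.7, 0, 0, 0],
)

```text
t: 9.42
position: [525.6, 7.1, 20.1]
orientation: [[0.986, 0.167, 0.002], [0.167, -0.986, 0.001], [0.002, -0.0, -1.0]]
wrist_force: [0.2, 0.1, 0.1]
finger_gap: 56.7
```

Request:
step_arm(
  steps=[1.5, 0, 0, 0, 0, 0, 0, 1.5, 0, 0, 0, 0, 0, 0, 1.5, 0, 0, 0, 0, 0, 0, 1.5, 0, 0, 0, 0, 0, 0, 1.5, 0, 0, 0, 0, 0, 0],
  force=30,
)

```text
t: 9.83
position: [525.8, 7.1, 20.0]
orientation: [[0.986, 0.166, 0.003], [0.166, -0.986, 0.0], [0.003, 0.0, -1.0]]
wrist_force: [-0.3, -0.6, 0.1]
finger_gap: 24.5
```

Request:
step_arm(
  steps=[1.5, 0, 0, 0, 0, 0, 0, 1.5, 0, 0, 0, 0, 0, 0, 1.5, 0, 0, 0, 0, 0, 0, 1.5, 0, 0, -0.3, 0, 0, 0, 1.5, 0, 0, -1, 0, 0, 0],
  force=50,
)

```text
t: 10.25
position: [523.9, 7.4, 28.3]
orientation: [[0.986, 0.166, -0.001], [0.166, -0.986, 0.001], [-0.001, -0.001, -1.0]]
wrist_force: [-1.4, 1.0, -4.0]
finger_gap: 19.8
```

Request:
step_arm(
  steps=[1.5, 0, 0, -2, 0, 0, 0, 1.5, 0, 0, -4, 0, 0, 0, 1.5, 0, 0, -6, 0, 0, 0, 1.5, 0, 0, -8, 0, 0, 0, 1.5, 0, 0, -9, 0, 0, 0],
)

```text
t: 10.67
position: [526.3, 7.1, 122.4]
orientation: [[0.986, 0.166, 0.005], [0.166, -0.986, 0.0], [0.005, 0.001, -1.0]]
wrist_force: [0.2, 1.0, -1.8]
finger_gap: 19.9
```

```bash
python3 -c "
from h import *
delta((568.1,-264.3,120),-85.5)"
```

```text
t 10.67 pos [526.3   7.1 122.4] F [ 0.2  1.  -1.8] gap 19.9 | shift [-0.39 27.46  0.26] rot [ 0.  -0.3  5.1]
```

Request:
step_arm(
  steps=[1.5, 0, 2, -0.2, 0, 0, 1, 1.5, 0, 5, -0.2, 0, 0, 2, 1.5, 0, 8.3, -0.2, 0, 0, 3, 1.5, -0.1, 11.6, -0.2, 0, 0, 4, 1.5, -0.2, 15, -0.2, 0, 0, 5],
)

```text
t: 11.08
position: [547.8, -142.1, 121.1]
orientation: [[0.997, 0.079, 0.002], [0.079, -0.997, 0.001], [0.002, -0.001, -1.0]]
wrist_force: [0.9, -0.0, -2.8]
finger_gap: 19.8
```

Request:
step_arm(
  steps=[1.5, 0, 3.4, 0, 0, 0, 0, 1.5, 0, 6.6, 0, 0, 0, 0, 1.5, 0.5, 9.5, 0, 0, 0, 0, 1.5, 1, 11.8, 0, 0, 0, 0, 1.5, 1, 12.2, 0, 0, 0, 0],
)

```text
t: 11.5
position: [567.7, -265.8, 121.0]
orientation: [[0.997, 0.076, 0.002], [0.076, -0.997, -0.001], [0.002, 0.001, -1.0]]
wrist_force: [0.1, 1.0, -2.1]
finger_gap: 19.8
```

Request:
step_arm(
  steps=[1.5, 0, 0, 0, 0, 0, 0, 1.5, 0, 0, 0, 0, 0, 0],
)

```text
t: 11.67
position: [567.2, -261.3, 120.7]
orientation: [[0.997, 0.079, 0.001], [0.079, -0.997, 0.002], [0.001, -0.002, -1.0]]
wrist_force: [-0.3, 0.4, -2.9]
finger_gap: 19.6
```

```bash
python3 -c "
from h import *
from cell import ctrl
delta((569.9,-264.2,75),-85.5)
c=ctrl.read_camera('top');pickle.dump(c,open('t5.pkl','wb'));p=c['pixels'][130:280,340:460]
d=ctrl.read_camera('scene');pickle.dump(d,open('s5.pkl','wb'));q=d['pixels'][210:390,170:350]
cv2.imwrite('pics/a5.png',np.hstack([cv2.resize(p,(400,500),interpolation=2)[:400],cv2.resize(q,(400,400),interpolation=2)]))"
```

```text
t 11.67 pos [ 567.2 -261.3  120.7] F [-0.3  0.4 -2.9] gap 19.6 | shift [0.24 0.31 4.57] rot [-0.1 -0.1  0. ]
```

View pics/a5.png

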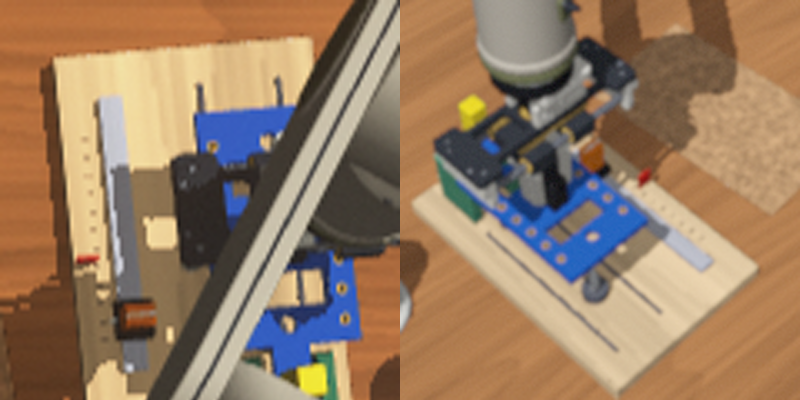

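The template hovers over the jig with the yellow grip over the green pocket. Hole_a shows in the top view at crop (289,325) and hole_b in the scene view at (593,237). I measure both by blob centroid and compare them with the pins.

```bash
cat > holes.py <<'E'
from h import *
def blob(c,u,v,n=5):
    k=np.array([round(u),round(v)])-n;I=c['pixels'][k[1]:k[1]+2*n+1,k[0]:k[0]+2*n+1].astype(float)
    w=np.clip((I[:,:,2]-I[:,:,0])+80,0,None);bg=np.median(w);w=np.clip(w-bg-.3*(w.max()-bg),0,None)
    yy,xx=np.mgrid[:2*n+1,:2*n+1];m=((xx-n)**2+(yy-n)**2<n*n);w=w*m
    return k+np.array([(w*xx).sum(),(w*yy).sum()])/w.sum()
E
python3 - <<'E'
from holes import *
t=pickle.load(open('t5.pkl','rb'));s=pickle.load(open('s5.pkl','rb'))
z=120.7-20+3+4
pa=blob(t,426.3,227.1);pb=blob(s,256.9,316.7)
print(pa,pb)
A=at(t,*pa,z)[:2];B=at(s,*pb,z)[:2];print('A',A,'B',B,np.linalg.norm(A-B),'mid',(A+B)/2,'yaw',np.degrees(np.arctan2(*(B-A)[::-1])))
# expected from the robot
e=np.array([.9968,.079]);c=np.array([567.2,-261.3])-1.8*e
print('robot A,B',c-65*e,c+65*e)
for n,p in(('t',t),('s',s)):
  for P in(c-65*e,c+65*e):print(n,proj(p,(*P,z)).round(1))
E
```

```text
[426.24220937 226.63295391] [256.14292577 316.01225078]
A [ 501.75025018 -267.15357374] B [ 631.22030931 -255.78124863] 129.9685576914762 mid [ 566.48527974 -261.46741118] yaw 5.019833899424356
robot A,B [ 500.61376 -266.5772 ] [ 630.19776 -256.3072 ]
t [426.  227.1]
t [420.2 172.7]
s [216.5 282.5]
s [255.7 315.8]
```

Request:
step_arm(
  steps=[1.5, 0.1, 0.2, 0.8, 0, 0, 0, 1.5, 0.18, 0.31, 1.8, 0, 0, 0, 1.5, 0.18, 0.31, 2.8, 0, 0, 0, 1.5, 0.18, 0.31, 3.5, 0, 0, 0, 1.5, 0.18, 0.31, 3.7, 0, 0, 0],
)

```text
t: 12.18
position: [568.5, -263.8, 81.5]
orientation: [[0.997, 0.08, -0.001], [0.08, -0.997, 0.003], [-0.001, -0.003, -1.0]]
wrist_force: [0.0, 0.3, -3.8]
finger_gap: 19.5
```

Request:
step_arm(
  steps=[1.5, 0, 0, 0, 0, 0, 0, 1.5, 0, 0, 0, 0, 0, 0, 1.5, 0, 0, 0, 0, 0, 0],
)

```text
t: 12.43
position: [570.3, -265.1, 85.0]
orientation: [[0.997, 0.079, 0.003], [0.079, -0.997, 0.0], [0.003, 0.0, -1.0]]
wrist_force: [-0.2, 0.1, -2.5]
finger_gap: 20.1
```

```bash
python3 - <<'E'
from holes import *
from cell import ctrl
delta((569.5,-264.3,45),-85.5)
t=ctrl.read_camera('top');s=ctrl.read_camera('scene')
st=ctrl.sense();p=np.array(st['position']);e=np.array(st['orientation'])[:2,0]
z=p[2]-20+3+4;c=p[:2]-1.8*e
a0=proj(t,(*(c-65*e),z));b0=proj(s,(*(c+65*e),z));pa=blob(t,*a0);pb=blob(s,*b0);print(a0,pa,b0,pb)
A=at(t,*pa,z)[:2];B=at(s,*pb,z)[:2];print('A',A,'B',B,np.linalg.norm(A-B),'need A',[503.5,-270.0]-A,'B',[633.0,-258.85]-B)
q=s['pixels'][240:360,180:300];w=t['pixels'][150:270,360:480]
cv2.imwrite('pics/a6.png',np.hstack([cv2.resize(w,(400,400),interpolation=2),cv2.resize(q,(400,400),interpolation=2)]))
E
```

```text
t 12.43 pos [ 570.3 -265.1   85. ] F [-0.2  0.1 -2.5] gap 20.1 | shift [-0.08 -0.09  4.  ] rot [ 0.  -0.2  0.1]
[424.2781334  227.26054778] [424.30124278 226.65674777] [256.04960106 327.38635919] [256.36274955 327.68545826]
A [ 505.25209291 -270.60196671] B [ 634.44041402 -260.14510035] 129.610834288433 need A [-1.75209291  0.60196671] B [-1.44041402  1.29510035]
```

View pics/a6.png

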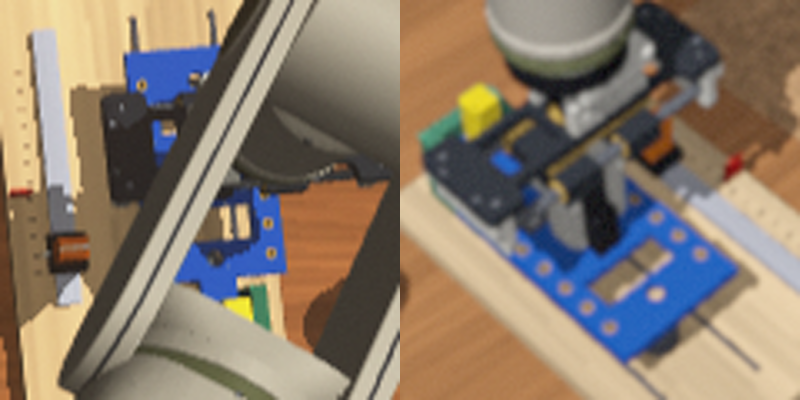

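Both views show the template just above the pins, in line. I let it settle and measure again before lowering.

Request:
step_arm(
  steps=[1.5, -0.08, -0.08, 0, 0, 0, 0, 1.5, -0.08, -0.08, 0, 0, 0, 0, 1.5, -0.08, -0.08, 0, 0, 0, 0, 1.5, -0.08, -0.08, 0, 0, 0, 0, 1.5, -0.08, -0.08, 0, 0, 0, 0],
)

```text
t: 12.95
position: [569.1, -264.2, 84.5]
orientation: [[0.997, 0.079, 0.003], [0.079, -0.997, 0.0], [0.003, -0.0, -1.0]]
wrist_force: [0.3, 0.3, -2.2]
finger_gap: 19.8
```

```bash
cat > chk.py <<'E'
from holes import *
from cell import ctrl
for k in range(2):
    st=ctrl.sense();t=ctrl.read_camera('top');s2=ctrl.sense();s=ctrl.read_camera('scene')
    p=np.array(st['position']);e=np.array(st['orientation'])[:2,0];print(p.round(1),np.round(s2['position'],1),np.round(st['wrist_force'],1),np.round(st['moment'],2))
    z=p[2]-20+3+4;c=p[:2]-1.8*e
    a0=proj(t,(*(c-65*e),z));b0=proj(s,(*(c+65*e),z));pa=blob(t,*a0);pb=blob(s,*b0)
    A=at(t,*pa,z)[:2];B=at(s,*pb,z)[:2];print('A',A,'B',B,np.linalg.norm(A-B),'need A',[503.5,-270.0]-A,'B',[633.0,-258.85]-B,'robot need',np.array([568.1,-264.3])-c)
E
python3 chk.py
```

```text
[ 569.1 -264.2   84.5] [ 569.  -264.2   84.5] [ 0.3  0.3 -2.2] [-0.03  0.1  -0.05]
A [ 504.05608708 -269.37431261] B [ 633.19201543 -258.88881465] 129.56092643573064 need A [-0.55608708 -0.62568739] B [-0.19201543  0.03881465] robot need [0.82085501 0.05154008]
[ 569.  -264.2   84.5] [ 569.1 -264.2   84.5] [-0.2 -0.2 -2.4] [-0.02  0.1   0.02]
A [ 503.90597405 -269.21069898] B [ 633.13047002 -258.91343657] 129.63411577007133 need A [-0.40597405 -0.78930102] B [-0.13047002  0.06343657] robot need [0.84837481 0.03463403]
```

Both camera estimates and the arm's own estimate agree within 0.9 mm of the pins, so I lower slowly with force checks.

Request:
step_arm(
  steps=[1.5, 0, 0, 0.4, 0, 0, 0, 1.5, 0, 0, 0.8, 0, 0, 0, 1.5, 0, 0, 1.2, 0, 0, 0, 1.5, 0, 0, 1.5, 0, 0, 0, 1.5, 0, 0, 1.5, 0, 0, 0],
)

```text
t: 13.57
position: [568.3, -263.7, 68.1]
orientation: [[0.997, 0.079, 0.001], [0.079, -0.997, 0.002], [0.001, -0.001, -1.0]]
wrist_force: [0.0, -0.3, -3.1]
finger_gap: 19.6
```

```bash
python3 chk.py
```

```text
[ 568.3 -263.7   68.1] [ 568.6 -263.9   68.6] [ 0.  -0.3 -3.1] [-0.05  0.16  0.01]
A [ 503.11490508 -268.92654723] B [ 631.37018162 -259.27794296] 128.6176952247243 need A [ 0.38509492 -1.07345277] B [1.62981838 0.42794296] robot need [ 1.54503388 -0.42709952]
[ 568.8 -264.    69. ] [ 569.1 -264.2   69.4] [ 0.1  0.4 -2.5] [ 0.01  0.16 -0.05]
A [ 503.96297212 -269.14506749] B [ 631.98775354 -259.5997549 ] 128.38012949561454 need A [-0.46297212 -0.85493251] B [1.01224646 0.7497549 ] robot need [ 1.06412893 -0.11970136]
```

Request:
step_arm(
  steps=[1.5, 0.03, 0.02, 0.3, 0, 0, 0, 1.5, 0.03, 0.02, 0.6, 0, 0, 0, 1.5, 0.03, 0.02, 0.9, 0, 0, 0, 1.5, 0.03, 0.02, 1.2, 0, 0, 0, 1.5, 0.03, 0.02, 1.2, 0, 0, 0],
)

```text
t: 14.18
position: [568.9, -264.1, 56.4]
orientation: [[0.997, 0.079, 0.001], [0.079, -0.997, 0.001], [0.001, -0.001, -1.0]]
wrist_force: [-0.2, -0.8, -2.6]
finger_gap: 19.5
```

Request:
step_arm(
  steps=[1.5, 0, 0, 0, 0, 0, 0, 1.5, 0, 0, 0.2, 0, 0, 0, 1.5, 0, 0, 0.4, 0, 0, 0, 1.5, 0, 0, 0.6, 0, 0, 0, 1.5, 0, 0, 0.6, 0, 0, 0],
)

```text
t: 14.6
position: [569.2, -264.1, 50.9]
orientation: [[0.997, 0.079, 0.002], [0.079, -0.997, 0.001], [0.002, -0.001, -1.0]]
wrist_force: [-0.9, 0.7, -3.4]
finger_gap: 19.4
```

Request:
step_arm(
  steps=[1.5, 0, 0, 0, 0, 0, 0, 1.5, 0, 0, 0.1, 0, 0, 0, 1.5, 0, 0, 0.2, 0, 0, 0, 1.5, 0, 0, 0.2, 0, 0, 0, 1.5, 0, 0, 0.2, 0, 0, 0],
)

```text
t: 15.02
position: [569.4, -264.3, 49.4]
orientation: [[0.997, 0.079, 0.002], [0.079, -0.997, 0.001], [0.002, -0.0, -1.0]]
wrist_force: [0.8, -0.2, -3.5]
finger_gap: 19.8
```

Request:
step_arm(
  steps=[1.5, 0, 0, 0.1, 0, 0, 0, 1.5, 0, 0, 0.2, 0, 0, 0, 1.5, 0, 0, 0.25, 0, 0, 0, 1.5, 0, 0, 0.25, 0, 0, 0, 1.5, 0, 0, 0.25, 0, 0, 0],
)

```text
t: 15.43
position: [569.5, -264.3, 47.0]
orientation: [[0.997, 0.079, 0.002], [0.079, -0.997, 0.001], [0.002, -0.0, -1.0]]
wrist_force: [0.9, 0.3, -3.2]
finger_gap: 19.6
```

Request:
step_arm(
  steps=[1.5, 0, 0, 0.05, 0, 0, 0, 1.5, 0, 0, 0.1, 0, 0, 0, 1.5, 0, 0, 0.1, 0, 0, 0, 1.5, 0, 0, 0.1, 0, 0, 0],
)

```text
t: 15.77
position: [569.5, -264.3, 46.9]
orientation: [[0.997, 0.08, 0.002], [0.08, -0.997, 0.0], [0.002, -0.0, -1.0]]
wrist_force: [-4.6, 2.2, 4.4]
finger_gap: 19.8
```

It made contact at exactly the predicted height (TCP 46.9), so it is seated. I release, rise and look.

Request:
step_arm(
  steps=[2.5, 0, 0, 0, 0, 0, 0, 4, 0, 0, 0, 0, 0, 0, 5, 0, 0, 0, 0, 0, 0, 5, 0, 0, 0, 0, 0, 0, 5, 0, 0, 0, 0, 0, 0],
)

```text
t: 16.18
position: [569.5, -264.4, 46.0]
orientation: [[0.997, 0.079, 0.003], [0.079, -0.997, 0.0], [0.003, -0.0, -1.0]]
wrist_force: [-0.9, 0.2, -0.1]
finger_gap: 46.7
```

Request:
step_arm(
  steps=[5, 0, 0, 0, 0, 0, 0, 5, 0, 0, -2, 0, 0, 0, 5, 0, 0, -5, 0, 0, 0, 5, 0, 0, -9, 0, 0, 0, 5, 0, 0, -13, 0, 0, 0],
)

```text
t: 16.6
position: [568.1, -263.8, 176.1]
orientation: [[0.997, 0.079, -0.0], [0.079, -0.997, 0.002], [0.0, -0.002, -1.0]]
wrist_force: [0.3, 0.1, -0.3]
finger_gap: 50.3
```

Request:
step_arm(
  steps=[0, -4, -4, 0, 0, 0, 0, 0, -6, -7, 0, 0, 0, 0, 0, -9, -10, 0, 0, 0, 0, 0, -12, -13, 0, 0, 0, 0, 0, -15, -16, 0, 0, 0, 0],
)

```text
t: 17.02
position: [414.1, -123.1, 175.3]
orientation: [[0.997, 0.079, 0.003], [0.079, -0.997, 0.001], [0.003, -0.0, -1.0]]
wrist_force: [-0.2, 0.7, 1.2]
finger_gap: 21.3
```

Request:
step_arm(
  steps=[0, 0, -4, 0, 0, 0, 0, 0, 0, -8, 0, 0, 0, 0, 0, 0, -8, 0, 0, 0, 0, 0, 0, -8, 0, 0, 0, 0, 0, 0, -8, 0, 0, 0, 0],
)

```text
t: 17.43
position: [409.4, -44.6, 176.0]
orientation: [[0.997, 0.081, 0.003], [0.081, -0.997, -0.0], [0.003, 0.0, -1.0]]
wrist_force: [-0.1, 0.5, -0.5]
finger_gap: 0.6
```

```bash
python3 - <<'E'
from h import *
from cell import ctrl
t=ctrl.read_camera('top');pickle.dump(t,open('t7.pkl','wb'));s=ctrl.read_camera('scene');pickle.dump(s,open('s7.pkl','wb'))
cv2.imwrite('pics/a7.png',np.hstack([cv2.resize(t['pixels'][135:285,350:450],(400,600),interpolation=2),cv2.resize(s['pixels'][240:360,200:280],(400,600),interpolation=2)]))
delta((500,-180,100),-85.5);print(ctrl.sense()['q'].round(1))
E
```

```text
t 17.53 pos [409.4 -45.5 175.7] F [-0.7 -0.4  0. ] gap 0.0 | shift [ 7.96 14.12  7.59] rot [ 0.  -0.1 -0. ]
[-13.5 -22.1 116.8   0.   85.1  72. ]
```

View pics/a7.png

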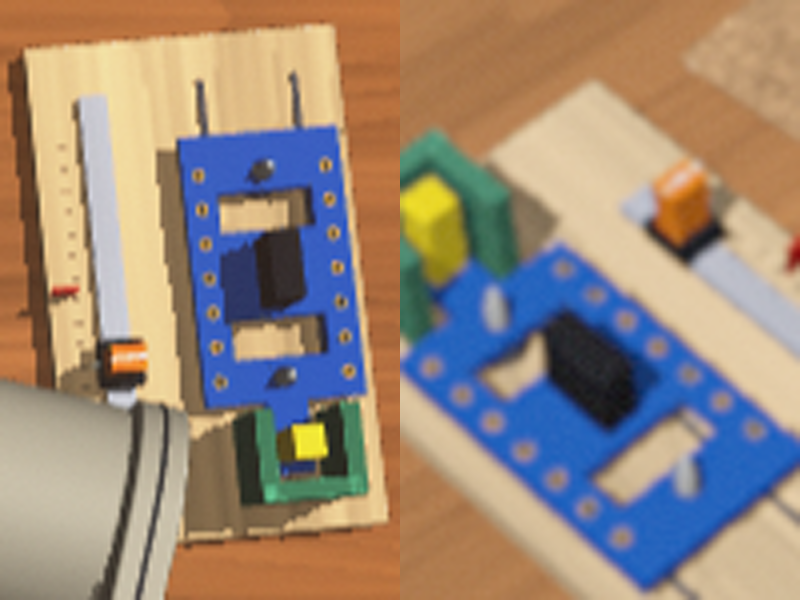

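The template is seated, with both pin tips through the holes at top crop (263,168) and (288,375) and the yellow grip in the pocket. Now I fit the stop's post and the red marker as boxes in both cameras.

```bash
cat > stop.py <<'E'
from h import *
from scipy.optimize import minimize
import sys
Y=np.radians(4.5);O=np.array([568.1,-264.3]);ex=np.array([np.cos(Y),np.sin(Y)]);ey=np.array([-ex[1],ex[0]])
def J(x,y):return O+x*ex+y*ey
def box(c,x,y,hx,hy,z0,z1,o,n,S=8):
    P=[proj(c,(*J(x+a*hx,y+b*hy),z)) for a in(-1,1) for b in(-1,1) for z in(z0,z1)]
    h=cv2.convexHull(((np.array(P)-o+.5)*S).round().astype(np.int32));m=np.zeros((n*S,n*S),np.uint8);cv2.fillConvexPoly(m,h,255)
    return cv2.resize(m,(n,n),interpolation=cv2.INTER_AREA)/255.
def find(c,kind,x,y):
    hx,hy,z0,z1=dict(post=(8,11,36,68),mark=(1.5,8,18,38))[kind];n=40
    o=np.round(proj(c,(*J(x,y),(z0+z1)/2)))-n//2;k=o.astype(int)
    I=c['pixels'][k[1]:k[1]+n,k[0]:k[0]+n];H=cv2.cvtColor(I,cv2.COLOR_BGR2HSV).astype(float);h=H[:,:,0]
    if kind=='mark':m=((h<5)|(h>170))&(H[:,:,1]>165)
    else:m=(h>4)&(h<18)&(H[:,:,1]>175)
    m=m.astype(np.uint8)
    if kind=='post':m=cv2.morphologyEx(m,cv2.MORPH_CLOSE,np.ones((5,5),np.uint8))
    nl,lab,st,_=cv2.connectedComponentsWithStats(m);obs=(lab==1+st[1:,4].argmax()).astype(float)
    f=lambda p:((obs-box(c,x+p[0],y+p[1],hx,hy,z0,z1,o,n))**2).sum()
    g=min((f((a,b)),a,b) for a in range(-8,9,2) for b in range(-8,9,2))
    r=minimize(f,g[1:],method='Nelder-Mead',options=dict(initial_simplex=[(g[1],g[2]),(g[1]+1.5,g[2]),(g[1],g[2]+1.5)],xatol=.05))
    return (x+r.x[0]).round(1),(y+r.x[1]).round(1),round(r.fun,1),int(obs.sum())
if __name__=='__main__':
    a,b,px=sys.argv[1],sys.argv[2],float(sys.argv[3])
    for f in(a,b):
        c=pickle.load(open(f+'.pkl','rb'));print(f,'post',find(c,'post',px,100),'mark',find(c,'mark',-1,130))
    print('world of jig(x,100):',J(px,100))
E
python3 stop.py t4 s4 -48
```

```text
t4 post (np.float64(-46.0), np.float64(96.0), np.float64(18.5), 60) mark (np.float64(1.4), np.float64(124.9), np.float64(9.7), 3)
s4 post (np.float64(-44.9), np.float64(97.0), np.float64(51.3), 91) mark (np.float64(-1.0), np.float64(129.6), np.float64(18.1), 15)
world of jig(x,100): [ 512.40205841 -168.37430322]
```

```bash
python3 - <<'E'
from h import *
t=pickle.load(open('t4.pkl','rb'));s=pickle.load(open('s4.pkl','rb'))
a=t['pixels'][195:245,355:395];b=s['pixels'][265:305,240:300]
x=cv2.resize(a,(400,500),interpolation=2);y=cv2.resize(b,(400,267),interpolation=2)
im=np.zeros((500,800,3),np.uint8);im[:,:400]=x;im[:267,400:]=y
# second scene close-up of marker
im[270:500,400:]=cv2.resize(s['pixels'][281:304,268:308],(400,230),interpolation=2)
cv2.imwrite('pics/a8.png',im)
E
```

```text
(no output)
```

View pics/a8.png

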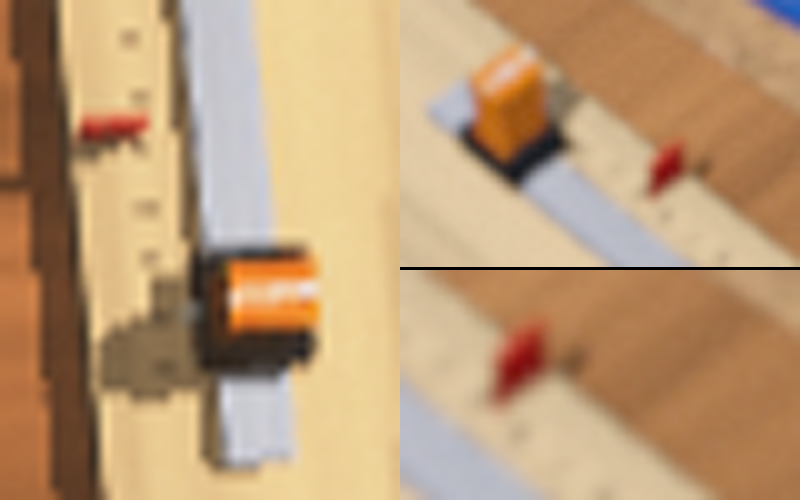

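Top crop: the white line is at (273,291) and the marker's silhouette centre at (114,130). Scene crop: the white line is at (502,77) and the marker centre at (521,361) in the lower panel.

```bash
python3 - <<'E'
from stop import *
t=pickle.load(open('t4.pkl','rb'));s=pickle.load(open('s4.pkl','rb'))
def jx(P):d=P[:2]-O;return (d@ex).round(1),(d@ey).round(1)
print('line',jx(at(t,355+27.3-.4,195+29.1-.4,68)),jx(at(s,254.9,276.1,68)))
print('mark',jx(at(t,355+11.4-.4,195+13-.4,28)),jx(at(s,279.7,289.7,28)))
E
```

```text
line (np.float64(-47.2), np.float64(99.2)) (np.float64(-46.1), np.float64(96.3))
mark (np.float64(0.2), np.float64(128.9)) (np.float64(0.8), np.float64(130.3))
```

```bash
python3 - <<'E'
from stop import *
delta((*J(-82,99),52),-85.5)
E
```

```text
t 17.53 pos [409.4 -45.5 175.7] F [-0.7 -0.4  0. ] gap 0.0 | shift [ 5.88 13.15 12.39] rot [ 0.  -0.1 -0. ]
```

Request:
step_arm(
  steps=[0, 1.5, 3.3, 0, 0, 0, 0, 0, 3, 6.6, 0, 0, 0, 0, 0, 4.5, 10, 1, 0, 0, 0, 0, 5.9, 13.1, 2, 0, 0, 0, 0, 5.9, 13.1, 4, 0, 0, 0],
)

```text
t: 17.95
position: [481.3, -177.5, 137.0]
orientation: [[0.997, 0.074, 0.006], [0.074, -0.997, -0.003], [0.006, 0.004, -1.0]]
wrist_force: [-0.1, -0.5, 0.1]
finger_gap: 0.6
```

Request:
step_arm(
  steps=[0, 0, 0, 3, 0, 0, 0, 0, 0, 0, 5, 0, 0, 0, 0, 0, 0, 7, 0, 0, 0, 0, 0, 0, 8.2, 0, 0, 0, 0, 0, 0, 8.2, 0, 0, 0],
)

```text
t: 18.37
position: [476.1, -170.5, 50.3]
orientation: [[0.997, 0.077, -0.003], [0.077, -0.997, 0.003], [-0.003, -0.003, -1.0]]
wrist_force: [0.0, 0.2, -0.2]
finger_gap: 0.3
```

```bash
python3 - <<'E'
from stop import *
delta((*J(-62,99),52),-85.5)
E
```

```text
t 18.37 pos [ 476.1 -170.5   50.3] F [ 0.   0.2 -0.2] gap 0.3 | shift [ 2.24  0.17 -0.18] rot [-0.2  0.2 -0.1]
```

Request:
step_arm(
  steps=[0, 0.4, 0.1, 0, 0, 0, 0, 0, 0.8, 0.1, 0, 0, 0, 0, 0, 1.2, 0.1, 0, 0, 0, 0, 0, 1.6, 0.1, 0, 0, 0, 0, 0, 2, 0.1, 0, 0, 0, 0],
)

```text
t: 18.78
position: [499.1, -170.2, 55.1]
orientation: [[0.997, 0.08, 0.002], [0.08, -0.997, -0.001], [0.002, 0.001, -1.0]]
wrist_force: [-8.3, -1.1, 6.5]
finger_gap: 0.5
```

Request:
step_arm(
  steps=[0, 0.2, 0, 0, 0, 0, 0, 0, 0.4, 0, 0, 0, 0, 0, 0, 0.6, 0, 0, 0, 0, 0, 0, 0.8, 0, 0, 0, 0, 0, 0, 0.8, 0, 0, 0, 0, 0],
)

```text
t: 19.2
position: [506.9, -169.5, 54.9]
orientation: [[0.997, 0.08, 0.002], [0.08, -0.997, -0.001], [0.002, 0.001, -1.0]]
wrist_force: [-5.5, -1.5, 4.1]
finger_gap: 0.5
```

```bash
cat >> stop.py <<'E'
def look(x):
    from cell import ctrl
    s=ctrl.sense();d=np.array(s['position'])[:2]-O;print('TCP jig',(d@ex).round(1),(d@ey).round(1),'F.ex',round(np.array(s['wrist_force'])[:2]@ex,1))
    for n in('top','scene'):
        c=ctrl.read_camera(n);pickle.dump(c,open(n+'9.pkl','wb'));print(n,find(c,'post',x,100))
E
python3 -c "
from stop import *
look(-44)"
```

```text
TCP jig -53.6 99.3 F.ex -5.6Traceback (most recent call last):
  File "<string>", line 3, in <module>
    look(-44)
    ~~~~^^^^^
  File "stop.py", line 32, in look
    c=ctrl.read_camera(n);pickle.dump(c,open(n+'9.pkl','wb'));print(n,find(c,'post',x,100))
                                                                      ~~~~^^^^^^^^^^^^^^^^
  File "stop.py", line 18, in find
    nl,lab,st,_=cv2.connectedComponentsWithStats(m);obs=(lab==1+st[1:,4].argmax()).astype(float)
                                                                ~~~~~~~~~~~~~~~^^
ValueError: attempt to get argmax of an empty sequence
```

```bash
sed -i "s/('top','scene')/('scene',)/" stop.py; python3 -c "
from stop import *
look(-38);look(-36)"
```

```text
TCP jig -53.6 99.4 F.ex -4.0
scene (np.float64(-33.9), np.float64(96.9), np.float64(44.8), 99)
TCP jig -53.6 99.4 F.ex -4.0
scene (np.float64(-34.4), np.float64(97.3), np.float64(52.5), 91)
```

Request:
step_arm(
  steps=[0, 0.4, 0, 0, 0, 0, 0, 0, 0.8, 0, 0, 0, 0, 0, 0, 1.2, 0, 0, 0, 0, 0, 0, 1.5, 0, 0, 0, 0, 0, 0, 1.8, 0, 0, 0, 0, 0],
)

```text
t: 19.77
position: [524.4, -168.0, 54.7]
orientation: [[0.997, 0.08, 0.001], [0.08, -0.997, -0.0], [0.001, 0.0, -1.0]]
wrist_force: [-7.1, -1.4, 5.5]
finger_gap: 0.7
```

Request:
step_arm(
  steps=[0, 0.3, 0, 0, 0, 0, 0, 0, 0.6, 0, 0, 0, 0, 0, 0, 0.8, 0, 0, 0, 0, 0, 0, 1, 0, 0, 0, 0, 0, 0, 1, 0, 0, 0, 0, 0],
)

```text
t: 20.18
position: [534.6, -167.2, 54.7]
orientation: [[0.997, 0.08, 0.001], [0.08, -0.997, -0.0], [0.001, 0.001, -1.0]]
wrist_force: [-4.9, -1.4, 3.2]
finger_gap: 0.4
```

```bash
python3 -c "
from stop import *
look(-8);look(-7)"
```

```text
TCP jig -25.8 99.4 F.ex -5.0
scene (np.float64(-6.4), np.float64(97.1), np.float64(47.6), 98)
TCP jig -25.8 99.4 F.ex -5.0
scene (np.float64(-6.6), np.float64(97.3), np.float64(47.4), 98)
```

Request:
step_arm(
  steps=[0, 0.2, 0, 0, 0, 0, 0, 0, 0.4, 0, 0, 0, 0, 0, 0, 0.6, 0, 0, 0, 0, 0, 0, 0.65, 0, 0, 0, 0, 0, 0, 0.65, 0, 0, 0, 0, 0],
)

```text
t: 20.7
position: [540.9, -166.7, 54.7]
orientation: [[0.997, 0.08, 0.001], [0.08, -0.997, -0.0], [0.001, 0.001, -1.0]]
wrist_force: [-6.3, -1.8, 4.2]
finger_gap: 0.6
```

Request:
step_arm(
  steps=[0, -1, 0, 0, 0, 0, 0, 0, -3, 0, 0, 0, 0, 0, 0, -4, 0, -3, 0, 0, 0, 0, -6, 0, -7, 0, 0, 0, 0, -8, -2, -11, 0, 0, 0],
)

```text
t: 21.12
position: [463.4, -157.6, 157.0]
orientation: [[0.997, 0.079, 0.002], [0.079, -0.997, -0.0], [0.002, 0.001, -1.0]]
wrist_force: [0.5, -0.1, 1.2]
finger_gap: 0.6
```

Request:
step_arm(
  steps=[0, -3, -3, 0, 0, 0, 0, 0, -6, -6, 0, 0, 0, 0, 0, -8, -9, 0, 0, 0, 0, 0, -8, -12, 0, 0, 0, 0, 0, -8, -15, 0, 0, 0, 0],
)

```text
t: 21.53
position: [372.0, -12.1, 156.4]
orientation: [[0.997, 0.078, 0.006], [0.078, -0.997, 0.0], [0.006, 0.0, -1.0]]
wrist_force: [0.4, 0.2, 0.4]
finger_gap: 0.5
```

```bash
python3 - <<'E'
from stop import *
from cell import ctrl
look(-2)
t=ctrl.read_camera('top');s=ctrl.read_camera('scene');pickle.dump(t,open('t10.pkl','wb'));pickle.dump(s,open('s10.pkl','wb'))
print('top',find(t,'post',-2,100))
im=np.zeros((600,800,3),np.uint8);im[:400,:400]=cv2.resize(t['pixels'][185:225,355:395],(400,400),interpolation=2)
im[:400,400:]=cv2.resize(s['pixels'][270:310,255:295],(400,400),interpolation=2)
im[400:,:]=cv2.resize(s['pixels'][260:340,60:380],(800,200))
cv2.imwrite('pics/a10.png',im)
E
```

```text
TCP jig -175.7 266.8 F.ex 0.4
scene (np.float64(1.8), np.float64(96.1), np.float64(58.4), 87)
top (np.float64(-0.6), np.float64(96.1), np.float64(19.3), 62)
```

View pics/a10.png

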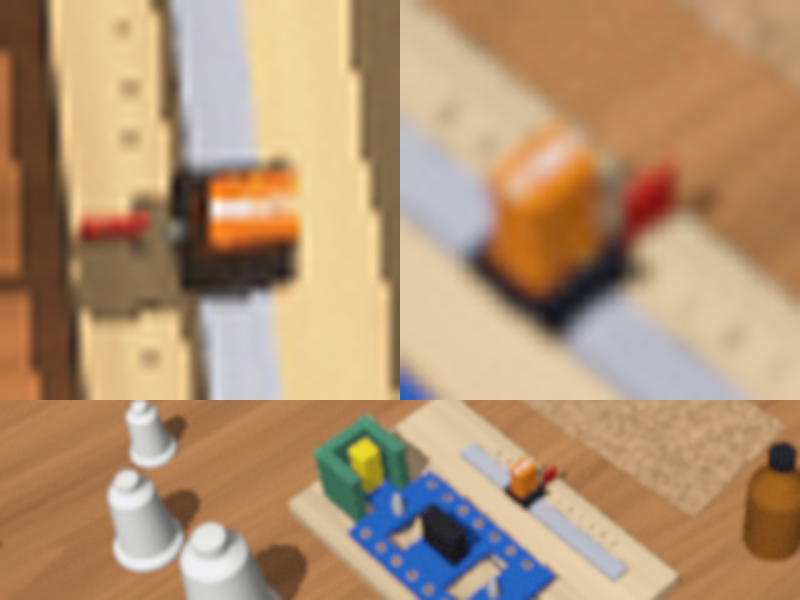

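Crop readings: in the top view the white line is at (253,207) and the marker at (115,228). In the scene view the line is at (543,168) and the marker at (650,205).

```bash
python3 - <<'E'
from stop import *
t=pickle.load(open('t10.pkl','rb'));s=pickle.load(open('s10.pkl','rb'))
def jx(P):d=P[:2]-O;return (d@ex).round(1),(d@ey).round(1)
print('line',jx(at(t,355+25.3-.4,185+20.7-.4,68)),jx(at(s,255+14.3-.4,270+16.8-.4,68)))
print('mark',jx(at(t,355+11.5-.4,185+22.8-.4,28)),jx(at(s,255+25-.4,270+20.5-.4,28)))
# predicted pixels of line centre if exactly at x=0.3
for c,n in((t,'t'),(s,'s')):print(n,[proj(c,(*J(x,98.5),68)).round(2) for x in(-4,0,4)])
# template check: pin tips and holes
from pins import *
# bystanders: image difference against start
for n,c,rs in(('top',t,((80,260,160,305),(295,110,335,155),(478,270,518,305))),('scene',s,((375,85,415,170),(350,272,390,328),(98,285,138,330)))):
    c0=pickle.load(open(n+'.pkl','rb'))['pixels'].astype(int)
    for x0,y0,x1,y1 in rs:print(n,(x0,y0),np.abs(c['pixels'].astype(int)-c0)[y0:y1,x0:x1].mean().round(1))
E
```

```text
line (np.float64(-2.1), np.float64(99.7)) (np.float64(-0.3), np.float64(98.3))
mark (np.float64(0.6), np.float64(128.6)) (np.float64(1.5), np.float64(129.3))
t [array([380.48, 206.03]), array([380.32, 204.41]), array([380.16, 202.78])]
s [array([267.87, 285.46]), array([269.06, 286.41]), array([270.24, 287.37])]
top (80, 260) 3.9
top (295, 110) 3.4
top (478, 270) 4.1
scene (375, 85) 9.0
scene (350, 272) 3.2
scene (98, 285) 3.4
```

Both views put the stop about 2 mm short of the marker. That is inside the tolerance, but I add one small nudge for margin.

```bash
python3 - <<'E'
from stop import *
delta((*J(-40,99.4),54.7),-85.5)
E
```

```text
t 21.68 pos [372.9 -11.5 156.4] F [-0.4 -0.1  1. ] gap 0.3 | shift [13.34 16.86 10.24] rot [ 0.  -0.3  0.3]
```

Request:
step_arm(
  steps=[0, 2.6, 3, 0, 0, 0, 0, 0, 5.2, 6, 0, 0, 0, 0, 0, 7.8, 9, 0, 0, 0, 0, 0, 10.4, 12.2, 0, 0, 0, 0, 0, 13, 15.4, 0, 0, 0, 0],
)

```text
t: 22.1
position: [515.7, -159.3, 155.6]
orientation: [[0.997, 0.079, 0.003], [0.079, -0.997, -0.0], [0.003, 0.0, -1.0]]
wrist_force: [-0.6, 0.2, -0.2]
finger_gap: 0.3
```

Request:
step_arm(
  steps=[0, 0.2, 1.5, 0, 0, 0, 0, 0, 0.3, 1.5, 3, 0, 0, 0, 0, 0.3, 1.5, 6.5, 0, 0, 0, 0, 0.3, 1.5, 9, 0, 0, 0, 0, 0.3, 1.5, 10.2, 0, 0, 0],
)

```text
t: 22.52
position: [516.0, -171.2, 49.5]
orientation: [[0.997, 0.079, -0.003], [0.079, -0.997, 0.002], [-0.003, -0.003, -1.0]]
wrist_force: [-1.4, 0.8, -0.7]
finger_gap: 0.4
```

Request:
step_arm(
  steps=[0, 0, 0, 0, 0, 0, 0, 0, 0, 0, 0, 0, 0, 0, 0, 0.5, 0, 0, 0, 0, 0, 0, 1, 0, 0, 0, 0, 0, 0, 1, 0, 0, 0, 0, 0],
)

```text
t: 22.93
position: [531.1, -170.8, 56.0]
orientation: [[0.997, 0.08, 0.007], [0.08, -0.997, -0.001], [0.007, 0.002, -1.0]]
wrist_force: [0.0, -0.1, 0.8]
finger_gap: 0.5
```

```bash
python3 - <<'E'
from stop import *
delta((*J(-17.7,99.4),54.7),-85.5)
E
```

```text
t 22.93 pos [ 531.1 -170.8   56. ] F [ 0.  -0.1  0.8] gap 0.5 | shift [ 1.19 -0.33  0.14] rot [ 0.1 -0.4  0.1]
```

Request:
step_arm(
  steps=[0, 0.2, -0.2, 0, 0, 0, 0, 0, 0.5, -0.3, 0, 0, 0, 0, 0, 0.8, -0.3, 0, 0, 0, 0, 0, 0.8, -0.3, 0, 0, 0, 0, 0, 0.8, -0.3, 0, 0, 0, 0],
)

```text
t: 23.35
position: [536.4, -166.5, 53.6]
orientation: [[0.997, 0.08, 0.002], [0.08, -0.997, 0.0], [0.002, -0.0, -1.0]]
wrist_force: [-0.3, 1.4, -0.2]
finger_gap: 0.8
```

```bash
python3 - <<'E'
from stop import *
delta((*J(-17.7,99.4),54.7),-85.5);look(0)
E
```

```text
t 23.35 pos [ 536.4 -166.5   53.6] F [-0.3  1.4 -0.2] gap 0.8 | shift [ 0.62  0.06 -0.11] rot [-0.  -0.1  0.1]
TCP jig -23.9 100.0 F.ex -0.2
scene (np.float64(1.4), np.float64(96.4), np.float64(49.7), 95)
```

Request:
step_arm(
  steps=[0, 0.15, 0, 0, 0, 0, 0, 0, 0.3, 0, 0, 0, 0, 0, 0, 0.45, 0, 0, 0, 0, 0, 0, 0.6, 0, 0, 0, 0, 0, 0, 0.6, 0, 0, 0, 0, 0],
)

```text
t: 23.82
position: [541.5, -166.2, 53.6]
orientation: [[0.997, 0.079, 0.0], [0.079, -0.997, 0.001], [0.001, -0.001, -1.0]]
wrist_force: [-5.0, -0.9, 3.7]
finger_gap: 0.9
```

```bash
python3 - <<'E'
from stop import *
look(0);look(1)
E
```

```text
TCP jig -18.8 99.9 F.ex -5.0
scene (np.float64(0.9), np.float64(97.0), np.float64(60.6), 108)
TCP jig -18.8 99.9 F.ex -5.0
scene (np.float64(1.7), np.float64(96.2), np.float64(62.5), 107)
```

Request:
step_arm(
  steps=[0, 0.06, 0, 0, 0, 0, 0, 0, 0.12, 0, 0, 0, 0, 0, 0, 0.12, 0, 0, 0, 0, 0, 0, 0.12, 0, 0, 0, 0, 0],
)

```text
t: 24.25
position: [542.5, -166.1, 53.6]
orientation: [[0.997, 0.079, 0.0], [0.079, -0.997, 0.001], [0.0, -0.001, -1.0]]
wrist_force: [-6.8, -0.2, 4.9]
finger_gap: 0.7
```

Request:
step_arm(
  steps=[0, -1, 0, 0, 0, 0, 0, 0, -3, 0, 0, 0, 0, 0, 0, -4, 0, -3, 0, 0, 0, 0, -6, 0, -7, 0, 0, 0, 0, -8, -2, -11, 0, 0, 0],
)

```text
t: 24.67
position: [465.3, -157.3, 155.8]
orientation: [[0.997, 0.078, 0.002], [0.078, -0.997, 0.0], [0.002, 0.0, -1.0]]
wrist_force: [0.0, -0.1, 1.9]
finger_gap: 0.2
```

Request:
step_arm(
  steps=[0, -3, -3, 0, 0, 0, 0, 0, -6, -6, 0, 0, 0, 0, 0, -8, -9, 0, 0, 0, 0, 0, -8, -12, 0, 0, 0, 0, 0, -8, -15, 0, 0, 0, 0],
)

```text
t: 25.08
position: [373.9, -12.0, 155.2]
orientation: [[0.997, 0.078, 0.005], [0.078, -0.997, 0.0], [0.005, 0.0, -1.0]]
wrist_force: [2.1, 0.1, -0.5]
finger_gap: 0.6
```

Request:
step_arm(
  steps=[0, 0, 0, 0, 0, 0, 0, 0, 0, 0, 0, 0, 0, 0, 0, 0, 0, 0, 0, 0, 0],
)

```text
t: 25.33
position: [375.0, -13.1, 155.2]
orientation: [[0.997, 0.08, 0.003], [0.08, -0.997, 0.0], [0.003, 0.0, -1.0]]
wrist_force: [-0.2, -0.3, -0.0]
finger_gap: 0.6
```

```bash
python3 - <<'E'
from stop import *
from cell import ctrl
t=ctrl.read_camera('top');s=ctrl.read_camera('scene')
print('now',[find(t,'post',x,100)[:2] for x in(-1,0,1)],[find(s,'post',x,100)[:2] for x in(-1,0,1)])
a=pickle.load(open('t10.pkl','rb'));b=pickle.load(open('s10.pkl','rb'))
print('before',[find(a,'post',x,100)[:2] for x in(-1,0,1)],[find(b,'post',x,100)[:2] for x in(-1,0,1)])
# shift of the white line between pictures
def wl(c,P):
    u,v=proj(c,P);k=int(round(u))-5,int(round(v))-5;I=c['pixels'][k[1]:k[1]+11,k[0]:k[0]+11].astype(float)
    w=np.clip(I[:,:,0]-I[:,:,0].max()*.6,0,None);return None
for p,q,n in((a,t,'t'),(b,s,'s')):
    u,v=proj(p,(*J(-2,99),68)).round().astype(int);g=lambda c:cv2.cvtColor(c['pixels'][v-8:v+9,u-9:u+10],cv2.COLOR_BGR2GRAY).astype(np.float32)
    print(n,'px shift',cv2.phaseCorrelate(g(p),g(q),cv2.createHanningWindow((19,17),cv2.CV_32F)))
E
```

```text
now [(np.float64(0.8), np.float64(99.0)), (np.float64(0.9), np.float64(98.0)), (np.float64(0.8), np.float64(99.0))] [(np.float64(4.4), np.float64(96.8)), (np.float64(4.3), np.float64(96.2)), (np.float64(4.4), np.float64(96.8))]
before [(np.float64(-0.4), np.float64(96.6)), (np.float64(-0.6), np.float64(96.1)), (np.float64(-0.4), np.float64(96.6))] [(np.float64(1.0), np.float64(96.0)), (np.float64(1.8), np.float64(96.1)), (np.float64(1.0), np.float64(96.0))]
t px shift ((-0.2035773462782018, -0.4522644303422503), 1.1611901760101317)
s px shift ((0.21000717620561282, 0.3679661629439117), 0.9699366523159875)
```

The stop moved 1–1.5 mm further, so it now sits within about 1 mm of the marker, and the arm is clear. Handing in.

```bash
python3 -c "
from cell import ctrl
print(ctrl.sense()['t'],ctrl.job_done())"
```

```text
the job is handed in; nothing more can be done
25.4333 None
```

The job is handed in at 25.4 s of the 72 s allowed; no verdict was reported.

**Template:** I drew it out by the yellow grip, laid it flat on the mat and let go. I took it again by the black grip and lowered it onto both pins. It touched down with the tool at 46.9 mm, against 47 mm predicted for fully home. The picture after letting go shows both pin tips through the holes and the yellow grip in the pocket.

**Stop:** I pushed it in small steps. By pixel readings it stood 1.8 to 2.7 mm short of the marker, so I nudged it once more. Pixel shifts then put the extra move at about 1.1 mm. The box fits disagreed, giving 1.3 mm from the top camera and 2.6 to 3.4 mm from the scene camera. My best estimate is about 1 mm short of the marker, and every reading lies within the 4 mm tolerance.

**Jar, bottle and spool:** I did not touch any of them. At t = 21.7 s, before the last nudge, their image patches were nearly unchanged from the start. The exception was the jar in the scene view (difference 9.0 against 3 to 4 elsewhere), probably because the arm stood near the jar at the start; I did not check it further.

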